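Cull the rocking weld bracket from the checking plate

ROBOT

A 6-joint arm with a two-finger parallel gripper is mounted at the origin on the work surface. World frame = base frame: x ahead of the robot, y to its left, z up, the work surface at z = 0. Lengths are in m, angles in degrees, forces in N, time in s.
With the tool pointing down it reaches from about 0.375 to 0.9 m from the base axis. Payload 3.1 kg.
Tool frame: the origin (TCP) lies on the centre line of the jaws, within the pads' length; the fingertips stand 8 mm ahead of it and the grasp point (between the pads) lies 11 mm behind it; y points along the fingers, x is the direction in which the jaws open and shut, and the axes are right-handed (so a half turn about y gives the same grasp; the last joint's range is limited). The gripper opens to 87 mm and grips with 3 to 60 N. Pads are 19 mm wide; open, the fingers measure 117 mm over their backs; the gripper's body (75 mm by 190 mm) begins 51 mm behind the grasp point.
Start: joints at [-86.717, 30.224, 82.088, -0, 67.689, -10.227], TCP at [0.146, -0.608, 0.231] pointing down, gripper open.
Joint ranges: [-176.69, 176.69], [-43.24, 126.21], [12.49, 139.97], [-82, 262], [0, 151.66], [-163.58, 163.58]. Speed limits (degrees/s): [159.86, 159.86, 180, 180, 180, 180].

INTERFACE

Orientations are given as a 3x3 rotation matrix whose columns are the frame's x, y, z axes.
In Python, from rig import read_state, imaging, job, spotter gives the robot as it stands.
- The arm moves only by the tool apply_moves, never from a script. Its argument "steps" is a list of rows, each an object of numbers: "x", "y", "z": the shift along the world's x, y, z in mm; "spin": the turn about the world's z in rad. In form: [{"x": .., "y": .., "z": .., "spin": ..}, ...]. A call has 1 to 12 rows; each row shifts and turns the pose as measured when the row begins; what a row does not reach is not made up. A row lasts 1/10 s, in which the tool goes at most 50 mm and 8.59 degrees, less where a joint would pass 70% of its speed; a pose out of reach is approached as far as the arm can. A call is refused whole if a number of a shift passes 50 or a number of a turn 0.15, either way. A call with a gripper value outside its range is refused whole. "grip" is the finger opening in mm, from 0 to 87, set as the call begins (left out, the last holds). The fingers move at their own pace and stop on an object; the grip force is fixed at half the most. Time passes only in rows, so rows that do not move let the fingers close. It gives the time, the measured TCP pose, the force and the opening at its end, in the units of the state.
- read_state(): the state, without advancing time (a new reading comes with each control period).
- imaging.capture(name): name is "side" or "top" or "wrist"; returns the picture (400x640x3 uint8, red, green, blue); there is no depth.
- imaging.camera_params(name): a dict with "fov_y" (degrees; the focal length in pixels is half the picture's height over the tangent of half this angle, whatever the lens; pixels are square), "cx", "cy" (the principal point, pixels), "dist" ([k1, k2, p1, p2, k3] as OpenCV has them; the pictures are not rectified), "R" (3x3) and "t" (3): a world point X has camera coordinates R X + t. Camera axes: x right, y down, z forward; pixel columns grow to the right and rows downward; lengths in m; the calibration is good to about 2 mm. A picture is of the moment at which its call begins: read the wrist's pose just before it. camera_params takes no time and is no camera call; for the wrist camera it gives the pose at the moment of the call.
- job.hand_in(): hands the job in, once; it reports no verdict.
Trained networks look in the newest picture that a camera, given by its name, has taken for a name from the list of things; names that differ only in an ending like _2 or _b are one class to them, and where a whole thing is asked for, a point or a joint stands for the part that bears it (a point fixed in the world has none). Each returns a list of dicts, best first, with "score" (0 to 1); they miss things now and then, are a little off and sometimes report something else, mostly with a low value. They report only what shows in the picture. A call takes as long as a camera call. They do not tell look-alikes from the thing itself.
- spotter.cut_out(name, camera): "mask" (400x640 bool, what is visible of it) and "rect" ([left, top, width, height] in pixels, round what is visible of it).
The state is a dict: "time_s": time; "joint_positions": joint angles; "qvel": joint speeds; "tau": joint torques, N m; "position": TCP position; "tcp_rot": TCP orientation; "force": force on the tool from outside, world axes, zero at the start; "moment": the same for the moment, N m; "opening": opening from 0.0 (shut) to 1.0 (fully open).
Only numpy, scipy, OpenCV 4.12 (cv2) and the standard library are available. Lean on these libraries where they do the work, as an engineer would, in place of code of your own. Each camera call takes 0.05 s, during which the arm holds its last target.

TASK

Three weld-on brackets lie on the dark steel checking plate; two sit flat, but one is warped, so that one end of its base, tinted copper-brown by too much heat, stands up clear of the plate. Push that raised end down with closed fingers until it meets the checking plate, so that the bracket is seen to rock, let it go, then take the warped bracket by its upright lug and set it down standing on its base in the empty red scrap tray. Leave the two flat brackets where they lie.

Things in the scene. Friction and masses are not known exactly. Their poses are not given: they have to be found in the camera images.
- warped_lug (a point): middle of the warped bracket's lug, 30 mm above its base's underside. Grey steel base 120 (x) x 56 x 6 mm, about 0.45 kg; upright lug at its centre, 12 mm thick (y), 30 mm wide (x), round top 46 mm above the underside, black bushing in its eye. Grip the 12 mm here, closing along y. x points along the base to the raised end, z up. Lies on the dark checking plate, top 20 mm above the bench
- warped_high_end (a point): the place to press: top face of the warped bracket's raised, copper-brown end, mid-width, 12 mm in from its outer edge, 45 mm along x from the lug. The base is bent up 18 degrees from 15 mm past the lug's middle to this end. 16 mm above the checking plate at rest, 6 mm when pressed home (2 to 3 N); the bracket then rocks over 18 degrees, and rocks back by itself when let go. Axes as warped_lug
- good_a_lug (a point): middle of the lug of a flat bracket of the same make, 30 mm above its base's underside; its whole 120 x 56 mm base touches the checking plate. Axes: x along the base, y through the lug's 12 mm thickness, z up. It must stay where it is
- good_b_lug (a point): the same point and axes on the other flat bracket, which must stay where it is
- scrap_tray_in (a point): middle of the inner floor (4 mm above the bench) of the red scrap tray: an empty open box fixed to the bench, outside 200 mm (x) by 170 mm (y), walls 4 mm thick, rim 35 mm above the bench, z up. A blue tray of the same size stands on the bench too and is not used
Not all that is in view belongs to the job. What is shaped like the part that bears warped_lug but purple is not meant.

How it is judged:
By the outcome, as a careful person would: the job done as asked, in the order asked, and still so for the second after the job is handed in, with the robot touching nothing.
It also fails if it takes over 48 s, if anything falls off the work surface, if the arm or the gripper's body presses on something with over 40 N, if the wrist force passes 120 N, or if a joint passes its speed limit or range.

## Working session

There is one attempt and no reset: what is moved stays moved. The work goes in short steps, Python scripts to look and compute and a tool call to move; the robot and the scene stay as the last step left them, time stands still between calls to the robot, and variables do not carry over. Pictures are saved under pics/ and viewed, and the job is handed in when it is done.

Besides the shell and the picture viewer there is one more tool, called after "Emit:" as a command line: name --argument value ..., lists and objects as JSON in quotes. apply_moves: Moves the arm, as the interface text tells. Its arguments: {"type":"object","properties":{"steps":{"type":"array"},"grip":{"type":"number"}},"required":["steps"]}

```bash
mkdir -p pics; ls
python3 - <<'E'
from rig import read_state, imaging, job, spotter
import cv2,numpy as np
s=read_state();print(s['time_s'],s['position'],s['tcp_rot'],s['force'])
for n in['top','side']:
    im=imaging.capture(n);cv2.imwrite(f'pics/{n}0.png',im[:,:,::-1])
    p=imaging.camera_params(n);print(n,p)
    for nm in['warped_lug','scrap_tray_in']:
        for d in spotter.cut_out(nm,n):print(nm,round(d['score'],2),d['rect'])
E
```

```text
pics
0.0 [ 0.1459973  -0.60697062  0.22956512] [[ 2.33637773e-01 -1.23558851e-04  9.72323699e-01]
 [-9.72321334e-01  2.17977974e-03  2.33637482e-01]
 [-2.14831947e-03 -9.99997617e-01  3.89139976e-04]] [ 0.58032345 -0.44098333 -0.64966907]
top {'fov_y': 44.823626648300504, 'cx': 323.19429595701365, 'cy': 206.6831576132498, 'dist': array([-0.05426277,  0.        ,  0.        ,  0.        ,  0.        ]), 'R': array([[-0.00604459, -0.99997559, -0.00350544],
       [-0.99010262,  0.00647637, -0.14019577],
       [ 0.14021505,  0.00262332, -0.9901176 ]]), 't': array([0.03021715, 0.46685712, 1.15543284])}
warped_lug 0.89 [376.8, 255.6, 51.0, 23.0]
warped_lug 0.67 [310.8, 152.1, 36.8, 54.3]
warped_lug 0.64 [184.0, 268.2, 46.6, 33.0]
warped_lug 0.56 [251.5, 244.6, 56.1, 42.6]
scrap_tray_in 0.57 [125.0, 153.2, 82.0, 90.5]
side {'fov_y': 47.48526826820425, 'cx': 326.3201220149683, 'cy': 200.40989601406335, 'dist': array([-0.06468618,  0.        ,  0.        ,  0.        ,  0.        ]), 'R': array([[-0.83409932, -0.55145628,  0.01320248],
       [-0.3574129 ,  0.52206087, -0.77440846],
       [ 0.42015991, -0.65065231, -0.6325482 ]]), 't': array([0.39937017, 0.22716855, 1.18807893])}
warped_lug 0.9 [320.2, 254.2, 47.4, 29.1]
warped_lug 0.82 [306.7, 296.4, 33.8, 47.4]
warped_lug 0.55 [291.7, 192.7, 36.1, 32.7]
scrap_tray_in 0.89 [171.4, 261.4, 106.9, 91.4]
```

View pics/top0.png

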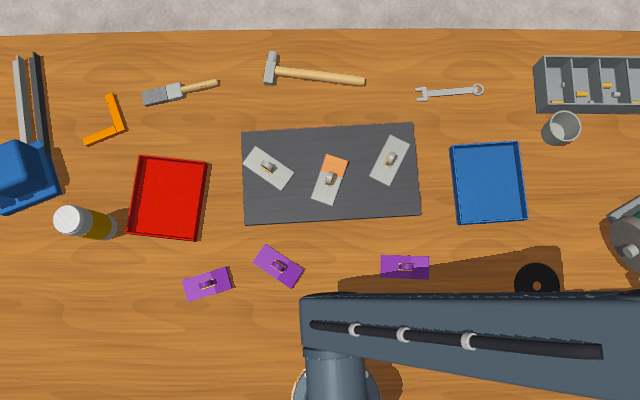

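View pics/side0.png

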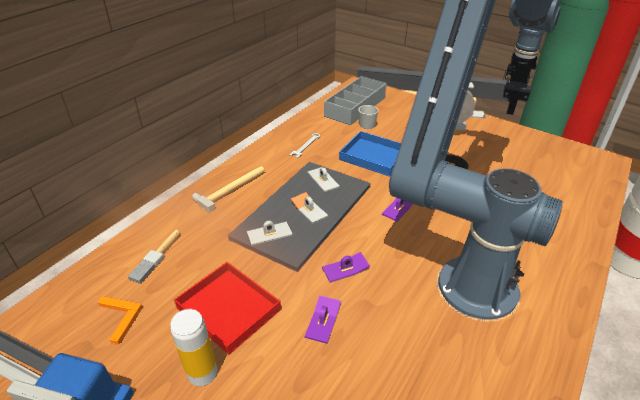

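Run:
```python
import cv2
a=cv2.imread('pics/top0.png')[140:310,170:440];cv2.imwrite('pics/topc.png',cv2.resize(a,(800,504),interpolation=3))
a=cv2.imread('pics/side0.png')[170:360,160:400];cv2.imwrite('pics/sidec.png',cv2.resize(a,(744,589),interpolation=3))
```

```text
(no output)
```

View pics/topc.png

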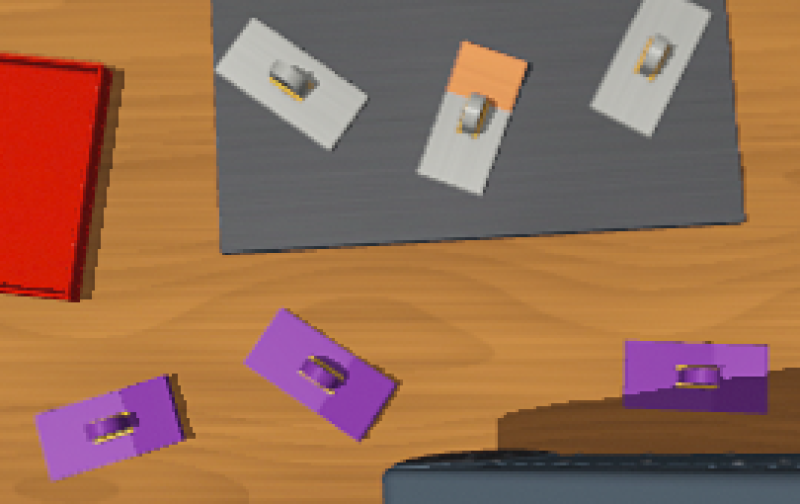

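View pics/sidec.png

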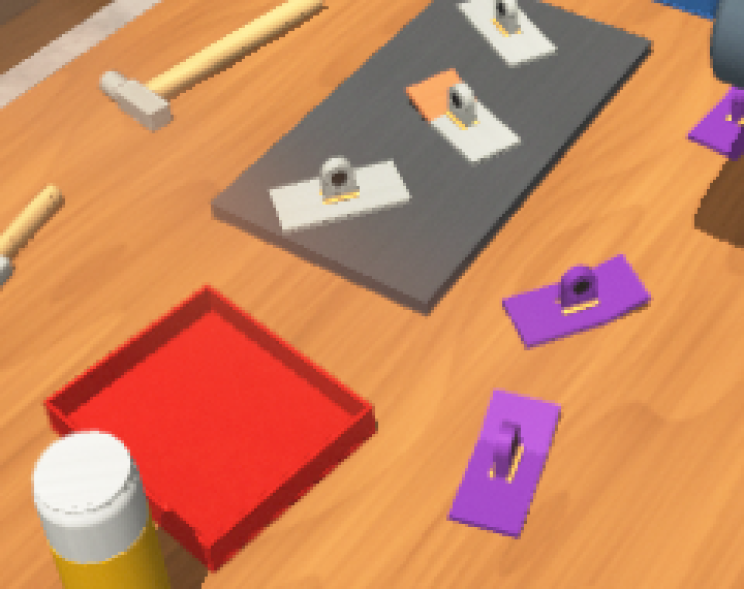

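```bash
cat > h.py <<'E'
import numpy as np,cv2
from scipy.optimize import least_squares
def K(p,h=400):
    f=h/2/np.tan(np.radians(p['fov_y']/2));return np.array([[f,0,p['cx']],[0,f,p['cy']],[0,0,1]])
def proj(p,X):
    X=np.asarray(X,float).reshape(-1,3)
    return cv2.projectPoints(X,cv2.Rodrigues(np.array(p['R']))[0],np.array(p['t']),K(p),np.array(p['dist']))[0].reshape(-1,2)
def back(p,uv,z):
    n=cv2.undistortPoints(np.array(uv,float).reshape(-1,1,2),K(p),np.array(p['dist'])).reshape(-1,2)
    d=np.c_[n,np.ones(len(n))]@p['R'];c=-np.array(p['R']).T@p['t']
    return c+d*((z-c[2])/d[:,2])[:,None]
def model(q):
    x,y,a=q;L=15+45*np.cos(np.radians(18));h=45*np.sin(np.radians(18))
    # top face: bend about underside at x=15
    e=L-6*np.sin(np.radians(18));ez=h+6*np.cos(np.radians(18))
    P=np.array([[e,28,ez],[e,-28,ez],[-60,-28,6],[-60,28,6]])/1000
    P[:,2]+=.02
    c,s=np.cos(a),np.sin(a)
    return np.c_[x+c*P[:,0]-s*P[:,1],y+s*P[:,0]+c*P[:,1],P[:,2]]
E
python3 - <<'E'
from h import *
from rig import imaging
T=imaging.camera_params('top');S=imaging.camera_params('side')
f=lambda a,k,o:np.array(a)/k+o-.5
tc=f([[463,41],[531,62],[483,194],[417,173]],2.963,[170,140])
sc=f([[405,88],[455,69],[519,137],[474,160]],3.1,[160,170])
print(back(T,tc,.026))
for w in((1,0),(0,1),(1,1)):
    r=least_squares(lambda q:np.r_[w[0]*(proj(T,model(q))-tc).ravel(),w[1]*(proj(S,model(q))-sc).ravel()],[.6,0,0],x_scale=[.01,.01,.1]);print(w,r.x,np.degrees(r.x[2]),r.fun.round(1))
b=back(T,[[139,155],[208,161],[196,241],[127,233]],.035);print(b,b.mean(0))
E
```

```text
[[ 0.60297214  0.02005182  0.026     ]
 [ 0.58439482 -0.03719374  0.026     ]
 [ 0.47212713  0.00429801  0.026     ]
 [ 0.49018878  0.05919379  0.026     ]]
(1, 0) [ 0.53763882  0.01109012 -0.34404688] -19.71243446099572 [ 0.6 -0.1 -0.9  0.1 -0.3  0.2  0.6 -0.2  0.  -0.  -0.  -0.   0.   0.
 -0.   0. ]
(0, 1) [ 0.53764394  0.01100484 -0.35122822] -20.12389484993517 [ 0.  -0.  -0.   0.  -0.   0.   0.  -0.   0.4 -0.2 -0.7 -0.6  0.5  0.4
 -0.2  0.3]
(1, 1) [ 0.53763592  0.01106929 -0.34644093] -19.849602998787308 [ 0.7 -0.1 -0.9  0.2 -0.3  0.2  0.6 -0.2  0.4 -0.2 -0.8 -0.6  0.6  0.4
 -0.1  0.3]
[[0.60073347 0.48861869 0.035     ]
 [0.58352543 0.31345581 0.035     ]
 [0.38441581 0.33735822 0.035     ]
 [0.40468466 0.50901696 0.035     ]] [0.49333984 0.41211242 0.035     ]
```

Look-alikes in the top view are the flat grey brackets (268,167) and (390,160), and the purple ones (207,283), (279,265) and (405,266). I'm choosing the one at (330,180), because it alone has a copper-brown raised end. The crops show that end pointing away from the robot, at crop (497,75).

The fit from both cameras puts the lug at (0.538, 0.011) with yaw -19.8°. Next I move above the press point.

Emit:
apply_moves --grip 0 --steps '[{"x": 36, "y": 25, "z": 0, "spin": -0.06}, {"x": 36, "y": 25, "z": 0, "spin": -0.06}, {"x": 36, "y": 25, "z": 0, "spin": -0.06}, {"x": 36, "y": 25, "z": 0, "spin": -0.06}, {"x": 36, "y": 25, "z": 0, "spin": -0.06}, {"x": 36, "y": 25, "z": 0, "spin": -0.06}, {"x": 36, "y": 25, "z": 0, "spin": -0.06}, {"x": 27, "y": 38, "z": 0, "spin": -0.06}, {"x": 27, "y": 38, "z": 0, "spin": -0.06}, {"x": 27, "y": 38, "z": 0, "spin": -0.04}, {"x": 27, "y": 38, "z": 0, "spin": 0}, {"x": 27, "y": 38, "z": 0, "spin": 0}]'

```text
time_s: 1.5
position: [0.5417, -0.2354, 0.2303]
tcp_rot: [[-0.374, 0.0, 0.927], [-0.927, -0.007, -0.374], [0.006, -1.0, 0.003]]
force: [0.4, -0.7, -0.0]
opening: 0.029
```

Emit:
apply_moves --steps '[{"x": 8, "y": 46, "z": -15, "spin": 0.02}, {"x": 8, "y": 46, "z": -15, "spin": 0.018}, {"x": 8, "y": 46, "z": -15, "spin": 0}, {"x": 7, "y": 46, "z": -15, "spin": 0}, {"x": 7, "y": 40, "z": -15, "spin": 0}, {"x": 0, "y": 0, "z": 0, "spin": 0}]'

```text
time_s: 2.1
position: [0.5846, -0.0006, 0.1549]
tcp_rot: [[-0.331, 0.009, 0.944], [-0.944, -0.009, -0.331], [0.006, -1.0, 0.011]]
force: [-0.4, -0.4, -0.4]
opening: 0.005
```

```bash
cat > s.py <<'E'
import sys
from h import *
from rig import read_state,imaging
s=read_state();p=imaging.camera_params('wrist');im=imaging.capture('wrist')
R=np.array(s['tcp_rot'])
print(s['time_s'],s['position'].round(4),np.degrees(np.arctan2(R[1,0],R[0,0])).round(2),s['force'],s['opening'])
import pickle;pickle.dump((p,s),open(f'pics/{sys.argv[1]}.pkl','wb'))
cv2.imwrite(f'pics/{sys.argv[1]}.png',im[:,:,::-1])
E
python3 s.py w1
python3 - <<'E'
from h import *;import pickle
p,s=pickle.load(open('pics/w1.pkl','rb'));print(proj(p,model((.5376,.0111,np.radians(-19.85)))))
a=np.radians(-19.85)
for d,z in((0,.05),(.045,.036)):print(proj(p,[.5376+d*np.cos(a),.0111+d*np.sin(a),z]))
E
```

```text
2.1 [ 0.5846 -0.0006  0.1549] -109.33 [-0.44760301 -0.41848267 -0.43316877] 0.004853998424726842
[[294.98321066 191.23489054]
 [356.34273353 191.69404159]
 [350.60900943 296.79832303]
 [297.38914205 296.56288298]]
[[325.16410219 253.07371857]]
[[325.46644532 202.14602968]]
```

View pics/w1.png

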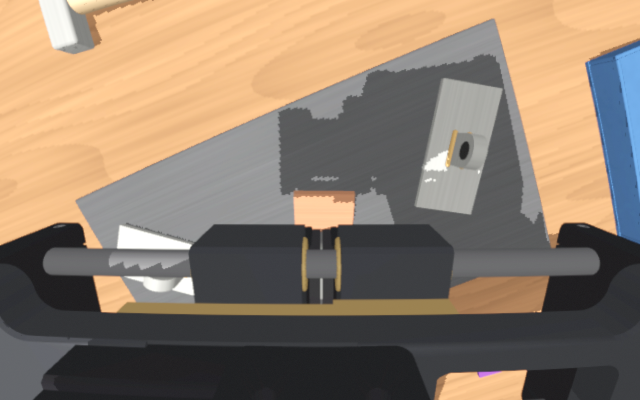

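The wrist view shows the copper end's outer corners at (294,192) and (356,191). My model predicted (295,191) and (356,192), so the pose is confirmed and I'm descending.

Emit:
apply_moves --steps '[{"x": -5, "y": -4, "z": -20, "spin": -0.008}, {"x": 0, "y": 0, "z": -30, "spin": 0}, {"x": 0, "y": 0, "z": -30, "spin": 0}, {"x": 0, "y": 0, "z": -12, "spin": 0}, {"x": 0, "y": 0, "z": 0, "spin": 0}, {"x": 0, "y": 0, "z": 0, "spin": 0}]'

```text
time_s: 2.75
position: [0.585, -0.0141, 0.0659]
tcp_rot: [[-0.343, 0.022, 0.939], [-0.939, -0.016, -0.343], [0.008, -1.0, 0.026]]
force: [0.5, 0.4, 0.7]
opening: 0.008
```

Emit:
apply_moves --steps '[{"x": -5, "y": 10, "z": 0, "spin": 0}, {"x": 0, "y": 0, "z": 0, "spin": 0}]'

```text
time_s: 2.95
position: [0.5812, -0.0046, 0.0683]
tcp_rot: [[-0.345, 0.026, 0.938], [-0.939, -0.017, -0.344], [0.007, -1.0, 0.03]]
force: [-0.9, -0.3, -0.3]
opening: 0.005
```

Emit:
apply_moves --steps '[{"x": -1, "y": 0, "z": -12, "spin": 0}, {"x": 0, "y": 0, "z": -8, "spin": 0}, {"x": 0, "y": 0, "z": -3, "spin": 0}]'

```text
time_s: 3.25
position: [0.5823, -0.0043, 0.0465]
tcp_rot: [[-0.343, 0.033, 0.939], [-0.939, -0.018, -0.343], [0.006, -0.999, 0.037]]
force: [1.1, -0.9, 2.5]
opening: 0.004
```

Emit:
apply_moves --steps '[{"x": -1, "y": 0, "z": -4, "spin": 0}, {"x": -1, "y": 0, "z": -4, "spin": 0}]'

```text
time_s: 3.45
position: [0.5827, -0.0048, 0.0385]
tcp_rot: [[-0.343, 0.038, 0.938], [-0.939, -0.019, -0.343], [0.005, -0.999, 0.042]]
force: [1.5, 0.2, 2.8]
opening: 0.003
```

Emit:
apply_moves --steps '[{"x": -2, "y": 0, "z": -4, "spin": 0}, {"x": 0, "y": 0, "z": -1.5, "spin": 0}]'

```text
time_s: 3.65
position: [0.5819, -0.005, 0.0344]
tcp_rot: [[-0.343, 0.041, 0.938], [-0.939, -0.02, -0.343], [0.005, -0.999, 0.045]]
force: [-5.1, 1.0, 25.0]
opening: 0.006
```

Vertical force jumped from 2.8 to 25 N with the TCP at z = 0.034, so the end is on the plate. I'll confirm in the side view.

Run:
```python
from rig import *
import cv2
im=imaging.capture('side')[170:300,220:400,::-1];cv2.imwrite('pics/press.png',cv2.resize(im,(720,520),interpolation=3))
print(read_state()['force'],read_state()['position'])
```

```text
[-2.01262158  0.1482569  12.24484167] [ 0.58188984 -0.00496848  0.03456166]
```

View pics/press.png

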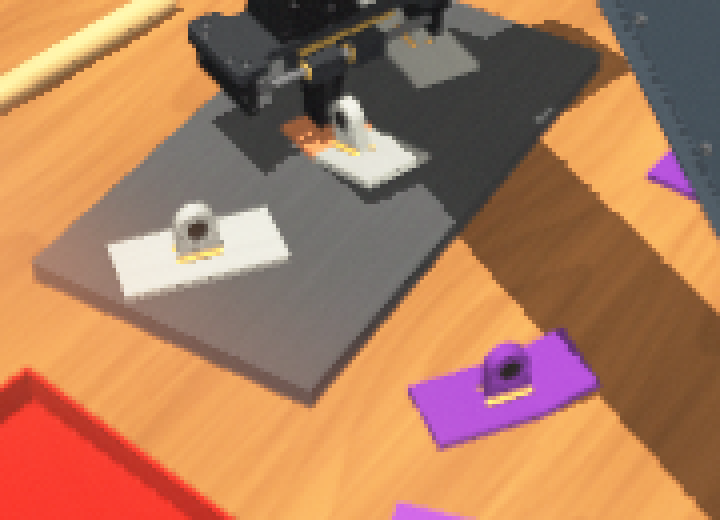

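The side view shows the copper end flat on the plate under the fingers, at (305,135), the lug leaning and the grey end lifted at (395,175). Releasing it now.

Emit:
apply_moves --steps '[{"x": 0, "y": 0, "z": 3, "spin": 0}, {"x": 0, "y": 0, "z": 4, "spin": 0}, {"x": 0, "y": 0, "z": 5, "spin": 0}, {"x": 0, "y": 0, "z": 8, "spin": 0}, {"x": 0, "y": 0, "z": 40, "spin": 0}, {"x": 0, "y": 0, "z": 40, "spin": 0}, {"x": -2, "y": 0, "z": 40, "spin": 0}]'

```text
time_s: 4.4
position: [0.5707, -0.0034, 0.172]
tcp_rot: [[-0.344, 0.017, 0.939], [-0.939, -0.015, -0.343], [0.008, -1.0, 0.022]]
force: [1.3, -0.3, -0.4]
opening: 0.006
```

```bash
python3 s.py w2
python3 - <<'E'
from h import *;import pickle
from rig import imaging
p,s=pickle.load(open('pics/w2.pkl','rb'));print(proj(p,model((.5376,.0111,np.radians(-19.85)))).round(1),np.array(s['tcp_rot']).round(3))
for n in('top','side'):
    im=imaging.capture(n);cv2.imwrite(f'pics/{n}2.png',im[:,:,::-1])
a=cv2.imread('pics/top2.png')[110:240,230:430];b=cv2.imread('pics/side2.png')[170:300,220:420]
import numpy as np
cv2.imwrite('pics/ts2.png',cv2.resize(np.r_[a,b],(800,1040),interpolation=3)[::1]) if 0 else cv2.imwrite('pics/ts2.png',cv2.resize(np.c_[a,b],(800,260),interpolation=3))
E
```

```text
4.4 [ 0.5707 -0.0034  0.172 ] -110.1 [ 1.33840352 -0.31452897 -0.44769324] 0.005868693358648015
[[288.  176.9]
 [346.3 176.6]
 [343.6 279.9]
 [292.4 280.3]] [[-0.344  0.017  0.939]
 [-0.939 -0.015 -0.343]
 [ 0.008 -1.     0.022]]Traceback (most recent call last):
  File "<stdin>", line 8, in <module>
cv2.error: OpenCV(4.12.0) /io/opencv/modules/imgcodecs/src/loadsave.cpp:1058: error: (-215:Assertion failed) image.channels() == 1 || image.channels() == 3 || image.channels() == 4 in function 'imwrite_'
```

View pics/w2.png

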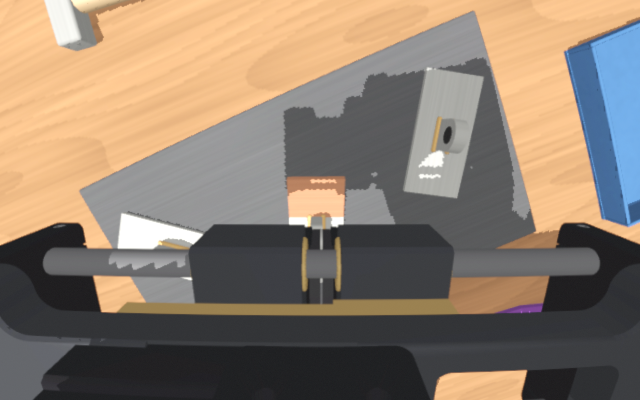

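The raised end is back up. Its corners are at (287,177) and (345,177), within about 1 px of the rest-pose prediction. Now I open and go over the lug.

Emit:
apply_moves --grip 42 --steps '[{"x": -16, "y": 8, "z": -20, "spin": 0.003}, {"x": -16, "y": 7, "z": -25, "spin": 0}, {"x": 0, "y": 0, "z": -20, "spin": 0}, {"x": 0, "y": 0, "z": 0, "spin": 0}]'

```text
time_s: 4.95
position: [0.538, 0.0115, 0.106]
tcp_rot: [[-0.341, 0.024, 0.94], [-0.94, -0.017, -0.341], [0.008, -1.0, 0.028]]
force: [-0.7, 0.2, -0.8]
opening: 0.282
```

Emit:
apply_moves --steps '[{"x": 0, "y": 0, "z": -15, "spin": 0}, {"x": 0, "y": 0, "z": 0, "spin": 0}, {"x": 0, "y": 0, "z": 0, "spin": 0}]'

```text
time_s: 5.25
position: [0.5371, 0.0115, 0.0897]
tcp_rot: [[-0.341, 0.02, 0.94], [-0.94, -0.016, -0.341], [0.009, -1.0, 0.024]]
force: [0.8, -0.9, 0.3]
opening: 0.466
```

```bash
python3 s.py w3;python3 - <<'E'
from rig import *
import cv2
im=imaging.capture('side')[170:300,220:400,::-1];cv2.imwrite('pics/side3.png',cv2.resize(im,(720,520),interpolation=3))
E
```

```text
5.25 [0.5371 0.0115 0.0897] -109.94 [ 0.75506636 -0.89263159  0.31637122] 0.46613514089927643
```

View pics/w3.png

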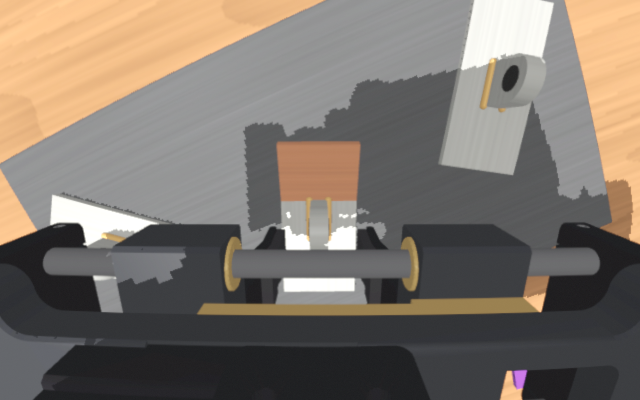

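View pics/side3.png

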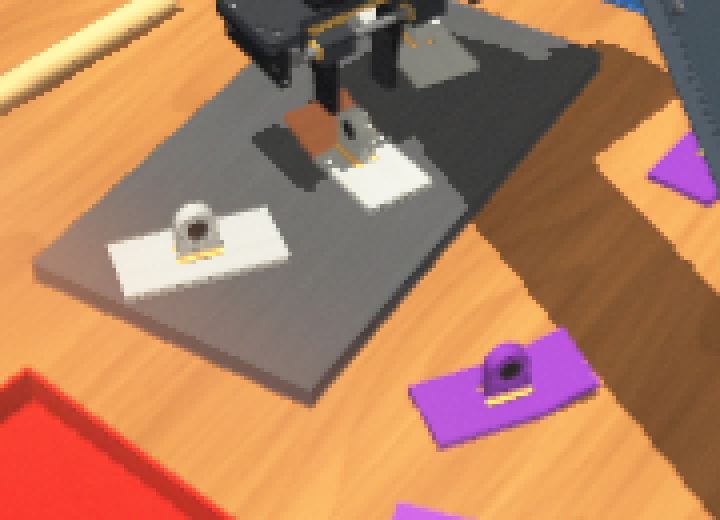

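The lug, at (318,222) in the wrist view, is centred between the fingers at (270,245) and (368,245). Descending to grip.

Emit:
apply_moves --steps '[{"x": 0, "y": 0, "z": -20, "spin": 0}, {"x": 0, "y": 0, "z": -18, "spin": 0}, {"x": 0, "y": 0, "z": -7, "spin": 0}, {"x": 0, "y": 0, "z": 0, "spin": 0}]'

```text
time_s: 5.75
position: [0.541, 0.0107, 0.0478]
tcp_rot: [[-0.341, 0.029, 0.94], [-0.94, -0.018, -0.341], [0.007, -0.999, 0.034]]
force: [-0.6, -0.3, -0.0]
opening: 0.482
```

Emit:
apply_moves --steps '[{"x": -3, "y": 1, "z": -6, "spin": 0}, {"x": -1, "y": 0, "z": 0, "spin": 0}]'

```text
time_s: 5.95
position: [0.5378, 0.0116, 0.0428]
tcp_rot: [[-0.341, 0.032, 0.939], [-0.94, -0.019, -0.341], [0.007, -0.999, 0.036]]
force: [-0.3, 0.5, 1.2]
opening: 0.479
```

Emit:
apply_moves --grip 0 --steps '[{"x": 0, "y": 0, "z": 0, "spin": 0}, {"x": 0, "y": 0, "z": 0, "spin": 0}, {"x": 0, "y": 0, "z": 0, "spin": 0}, {"x": 0, "y": 0, "z": 0, "spin": 0}, {"x": 0, "y": 0, "z": 0, "spin": 0}]'

```text
time_s: 6.45
position: [0.5388, 0.0117, 0.0445]
tcp_rot: [[-0.341, 0.035, 0.939], [-0.94, -0.019, -0.341], [0.006, -0.999, 0.039]]
force: [0.4, 0.6, -1.7]
opening: 0.132
```

Emit:
apply_moves --steps '[{"x": 0, "y": 0, "z": 6, "spin": 0}, {"x": 0, "y": 0, "z": 15, "spin": 0}, {"x": 0, "y": 0, "z": 25, "spin": 0}, {"x": 0, "y": 0, "z": 25, "spin": 0}, {"x": 0, "y": 0, "z": 20, "spin": 0}, {"x": 0, "y": 0, "z": 0, "spin": 0}]'

```text
time_s: 7.05
position: [0.5328, 0.0125, 0.1349]
tcp_rot: [[-0.341, 0.021, 0.94], [-0.94, -0.017, -0.341], [0.009, -1.0, 0.025]]
force: [-0.2, -0.3, -4.5]
opening: 0.134
```

```bash
python3 s.py w4;python3 - <<'E'
from rig import *
import cv2
im=imaging.capture('side')[150:300,220:400,::-1];cv2.imwrite('pics/side4.png',cv2.resize(im,(720,600),interpolation=3))
E
```

```text
7.05 [0.5328 0.0125 0.1349] -109.94 [-0.21090558 -0.31525048 -4.49633781] 0.13410928810234268
```

View pics/side4.png

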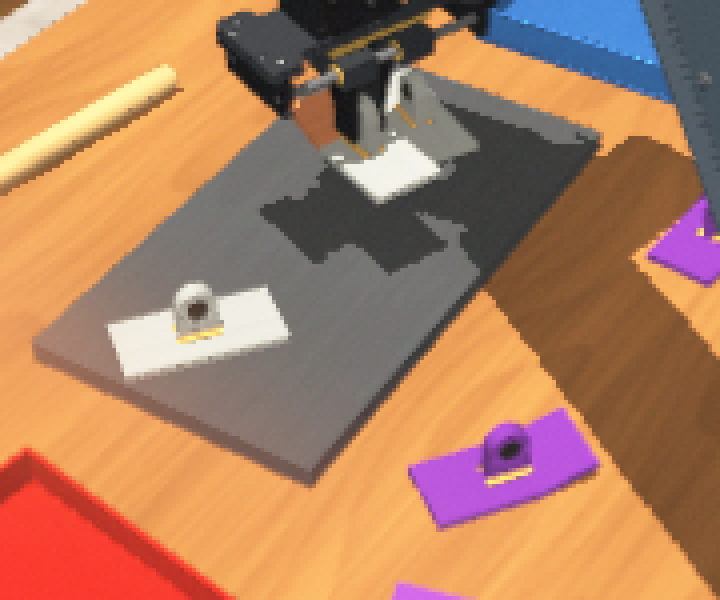

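View pics/w4.png

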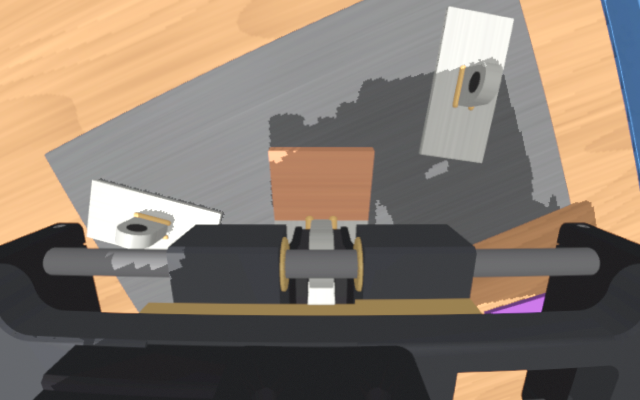

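It's lifted level and held: opening 11.6 mm, load 4.5 N. Carrying it to the red tray.

Emit:
apply_moves --steps '[{"x": 0, "y": 15, "z": 5, "spin": 0.024}, {"x": -4, "y": 30, "z": 5, "spin": 0.024}, {"x": -4, "y": 40, "z": 0, "spin": 0.024}, {"x": -4, "y": 40, "z": 0, "spin": 0.024}, {"x": -4, "y": 40, "z": 0, "spin": 0.024}, {"x": -4, "y": 40, "z": 0, "spin": 0.024}, {"x": -4, "y": 40, "z": 0, "spin": 0.024}, {"x": -4, "y": 40, "z": 0, "spin": 0.024}, {"x": -4, "y": 40, "z": 0, "spin": 0.024}, {"x": -4, "y": 30, "z": 0, "spin": 0.024}, {"x": -2, "y": 15, "z": 0, "spin": 0}, {"x": 0, "y": 0, "z": 0, "spin": 0}]'

```text
time_s: 8.35
position: [0.4752, 0.4017, 0.1254]
tcp_rot: [[-0.092, -0.013, 0.996], [-0.996, -0.019, -0.092], [0.02, -1.0, -0.011]]
force: [-0.4, -0.4, -4.1]
opening: 0.139
```

Emit:
apply_moves --steps '[{"x": 9, "y": 5, "z": -10, "spin": 0}, {"x": 9, "y": 5, "z": -20, "spin": 0}, {"x": 0, "y": 0, "z": 0, "spin": 0}]'

```text
time_s: 8.65
position: [0.4934, 0.4088, 0.0917]
tcp_rot: [[-0.093, -0.017, 0.996], [-0.995, -0.023, -0.094], [0.025, -1.0, -0.014]]
force: [-0.6, -0.3, -5.6]
opening: 0.135
```

```bash
python3 s.py w5;python3 - <<'E'
from rig import *
import cv2
im=imaging.capture('side')[200:380,120:336,::-1];cv2.imwrite('pics/side5.png',cv2.resize(im,(720,600),interpolation=3))
im=imaging.capture('top')[110:270,100:292,::-1];cv2.imwrite('pics/top5.png',cv2.resize(im,(720,600),interpolation=3))
E
```

```text
8.65 [0.4934 0.4088 0.0917] -95.35 [-0.55057937 -0.29820264 -5.62425771] 0.13516919922224058
```

View pics/side5.png

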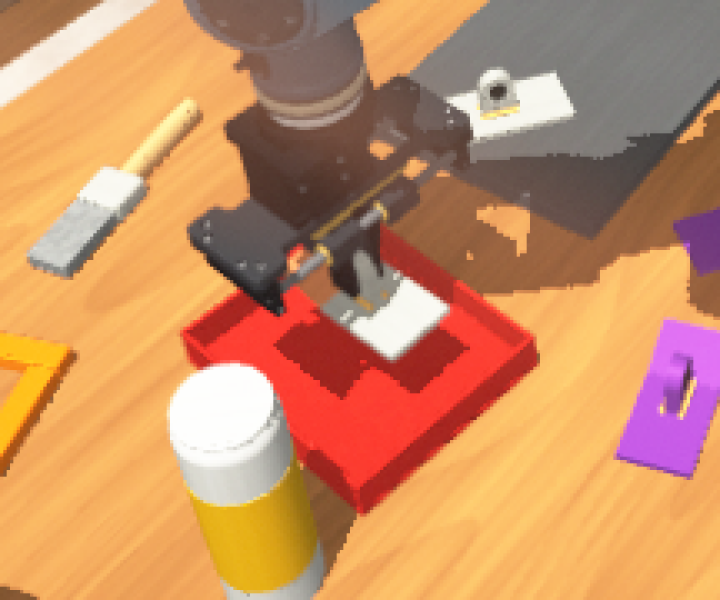

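View pics/w5.png

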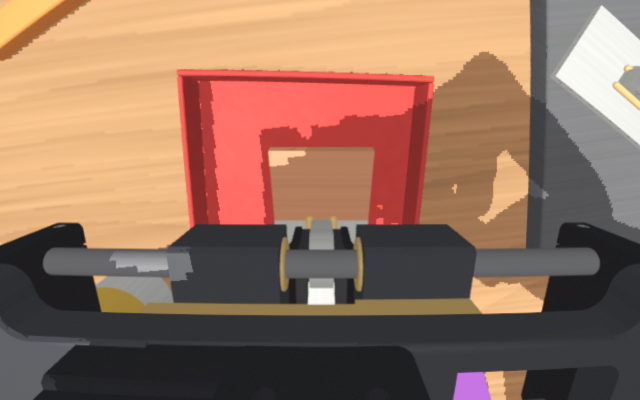

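Run:
```python
from h import *
from rig import *
T=imaging.camera_params('top');S=imaging.camera_params('side')
print(back(T,[[103,227]],0),back(S,[[202,372]],0))
r=least_squares(lambda X:np.r_[proj(T,X)[0]-[66,219],proj(S,X)[0]-[188,318]],[.4,.55,.15]);print(r.x,r.fun)
p=read_state();R=np.array(p['tcp_rot'])
for X in [r.x+[dx,dy,0] for dx,dy in((0,-.03),(.03,0),(0,0))]: print((R.T@(X-p['position'])*1000).round())
```

```text
[[0.4232918  0.58640017 0.        ]] [[0.42399176 0.58028344 0.        ]]
[0.4201254  0.57681833 0.19665329] [ 0.19823597  0.32953433 -0.33113938 -0.10731626]
[-128. -104.  -87.]
[-160. -105.  -60.]
[-157. -104.  -90.]
```

View pics/top5.png

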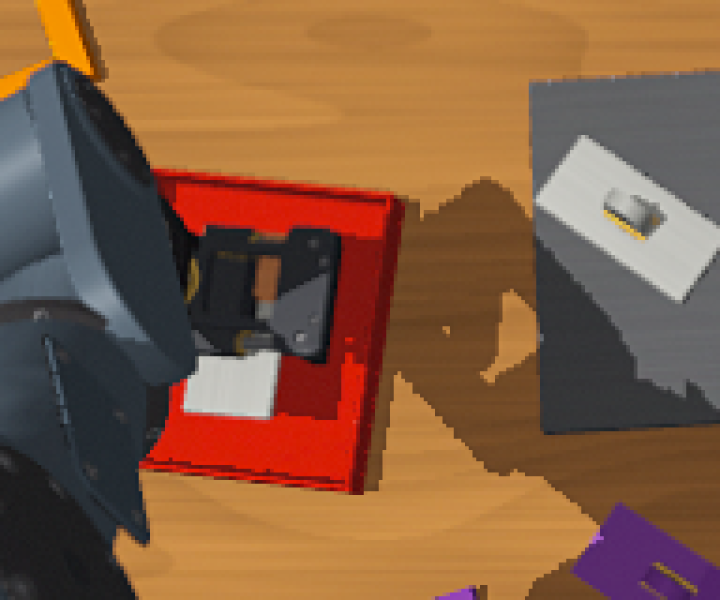

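The can beside the tray is about 197 mm tall and clears the gripper body by at least 30 mm. The bracket is centred over the tray, so I'm lowering it.

Emit:
apply_moves --steps '[{"x": 0, "y": 3, "z": -20, "spin": 0}, {"x": 0, "y": 0, "z": -20, "spin": 0}, {"x": 0, "y": 0, "z": -12, "spin": 0}, {"x": 0, "y": 0, "z": 0, "spin": 0}]'

```text
time_s: 9.2
position: [0.4966, 0.4109, 0.0461]
tcp_rot: [[-0.097, -0.008, 0.995], [-0.995, -0.018, -0.097], [0.019, -1.0, -0.006]]
force: [-0.0, -1.0, -4.9]
opening: 0.134
```

Emit:
apply_moves --steps '[{"x": -1, "y": 0, "z": -8, "spin": 0}, {"x": 0, "y": 0, "z": -5, "spin": 0}, {"x": 0, "y": 0, "z": -2, "spin": 0}]'

```text
time_s: 9.5
position: [0.4971, 0.4113, 0.0327]
tcp_rot: [[-0.098, -0.004, 0.995], [-0.995, -0.016, -0.098], [0.016, -1.0, -0.002]]
force: [0.5, -1.2, -4.1]
opening: 0.134
```

Emit:
apply_moves --steps '[{"x": 0, "y": 0, "z": -3, "spin": 0}, {"x": 0, "y": 0, "z": -1.5, "spin": 0}]'

```text
time_s: 9.7
position: [0.4974, 0.4115, 0.029]
tcp_rot: [[-0.098, -0.003, 0.995], [-0.995, -0.016, -0.098], [0.016, -1.0, -0.002]]
force: [-2.5, -2.6, 4.9]
opening: 0.134
```

Emit:
apply_moves --steps '[{"x": 0, "y": 0, "z": -1, "spin": 0}]'

```text
time_s: 9.8
position: [0.4974, 0.4115, 0.029]
tcp_rot: [[-0.097, -0.003, 0.995], [-0.995, -0.016, -0.097], [0.016, -1.0, -0.002]]
force: [-2.1, -1.1, 4.1]
opening: 0.136
```

Emit:
apply_moves --grip 40 --steps '[{"x": 0, "y": 0, "z": 0, "spin": 0}, {"x": 0, "y": 0, "z": 0, "spin": 0}, {"x": 0, "y": 0, "z": 0, "spin": 0}, {"x": 0, "y": 0, "z": 0, "spin": 0}]'

```text
time_s: 10.2
position: [0.5003, 0.4134, 0.0317]
tcp_rot: [[-0.098, 0.004, 0.995], [-0.995, -0.012, -0.098], [0.011, -1.0, 0.005]]
force: [0.4, 0.2, -0.5]
opening: 0.403
```

Emit:
apply_moves --steps '[{"x": 0, "y": 0, "z": 5, "spin": 0}, {"x": 0, "y": 0, "z": 15, "spin": 0}, {"x": 0, "y": 0, "z": 30, "spin": 0}, {"x": 0, "y": 0, "z": 40, "spin": 0}, {"x": 0, "y": 0, "z": 45, "spin": 0}, {"x": 0, "y": 0, "z": 45, "spin": 0}, {"x": -10, "y": -30, "z": 10, "spin": 0}, {"x": -10, "y": -45, "z": 0, "spin": 0}, {"x": 0, "y": -48, "z": 0, "spin": 0}, {"x": 0, "y": -48, "z": 0, "spin": 0}, {"x": 0, "y": -48, "z": 0, "spin": 0}, {"x": 0, "y": -20, "z": 0, "spin": 0}]'

```text
time_s: 11.4
position: [0.4801, 0.1714, 0.2438]
tcp_rot: [[-0.089, 0.026, 0.996], [-0.996, -0.003, -0.089], [0.001, -1.0, 0.026]]
force: [0.6, 0.4, -0.1]
opening: 0.455
```

Run:
```python
from rig import *
import cv2
s=read_state();print(s['time_s'],s['position'],s['force'])
im=imaging.capture('side')[170:380,120:372,::-1];cv2.imwrite('pics/side6.png',cv2.resize(im,(720,600),interpolation=3))
im=imaging.capture('top')[100:300,100:430,::-1];cv2.imwrite('pics/top6.png',cv2.resize(im,(792,480),interpolation=3))
```

```text
11.4 [0.48011327 0.17142449 0.24378916] [ 0.63482602  0.3728699  -0.07608136]
```

View pics/side6.png

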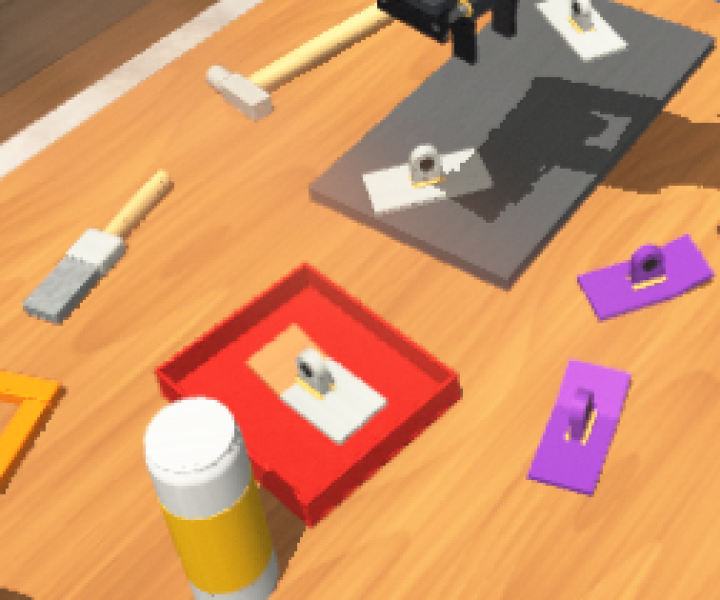

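View pics/top6.png

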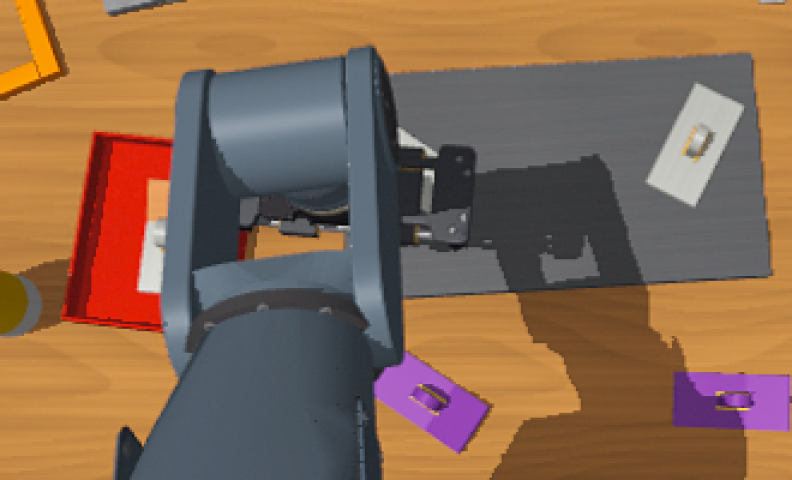

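The side view shows the bracket standing on its base inside the red tray, with its lug upright at (315,370). The flat brackets are at (425,165) and (580,12), and they haven't moved. The gripper is clear.

Emit:
apply_moves --steps '[{"x": 0, "y": 0, "z": 0, "spin": 0}, {"x": 0, "y": 0, "z": 0, "spin": 0}]'

```text
time_s: 11.7
position: [0.4811, 0.173, 0.2454]
tcp_rot: [[-0.091, 0.029, 0.995], [-0.996, -0.002, -0.091], [-0.001, -1.0, 0.029]]
force: [-0.0, -0.6, 0.3]
opening: 0.454
```

```bash
python3 -c "
from rig import *
s=read_state();print(s['time_s'],s['qvel'],s['force']);print(job.hand_in())"
```

```text
11.7 [ 0.63885748 -0.30920271 -0.4486314   0.56083177  0.20844934  0.29133864] [-0.013229   -0.61721661  0.32513521]
the job is handed in; nothing more can be done
None
```

The warped bracket now stands on its base in the red tray, and I handed the job in at 11.7 s of the 48 s allowed.

- **Press:** I pushed the copper-brown end down with closed fingers. The force held near 3 N, then rose to 25 N with the fingertips at the pressed-home height. The side view showed the lug leaning and the grey end lifted. After I let go, the raised end came back to within about 1 px of its rest position.
- **Move:** I gripped the bracket by its lug (opening 11.6 mm) and lowered it into the red tray until it touched the floor, with about 5 N upward on the wrist. I then released it and backed away.
- **Last checks:** The side view shows the bracket upright near the middle of the tray and both flat brackets where they were. In the last top view the arm hides part of the tray and one flat bracket, so the side view is the only final check on those. I judged the flat brackets by eye and did not measure them again.
- **Off target:** The tool drifted up to about 2.6° from vertical during the slow moves, and the TCP moved up about 2 mm while gripping. Neither seemed to affect the result.

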